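# Find and press the hidden catch of the moisture tester's battery flap

## Task

The moisture tester's orange battery flap is held by a hidden catch: a push plate that lies flush somewhere along the shallow dark channel in the tester's top. Feel along the channel with the fingertips until you find the part that gives, press it fully in so that the flap pops up by itself, then move clear and leave it open. Do not touch the flap, and do not pick up or shift anything else on the tester or the bench.

Things in the scene. Friction and masses are not known exactly. Their poses are not given: they have to be found in the camera images.
- tester: moisture tester: low pale grey box, 260 mm (its x) x 420 mm (its y), 70 mm high, fixed to the bench, turned differently at each start. Origin under its centre, x towards its far side, z up. Its top has a dark channel on the near side and an orange flap on the far side
- channel (a point): centre of the floor of the shallow channel in the tester's top: 46 mm wide (along this point's x), 170 mm long (its y); dark grey level floor 68 mm above the bench, 2 mm below the tester's top. Axes as the tester's. The catch's push plate lies on the channel's centre line, its middle somewhere within 60 mm of this point along y, different at each start
- catch (a joint): how far the catch's push plate is pushed in, m: 0 = flush with the channel floor, 0.006 = fully in. The plate is 44 mm (across the channel) x 40 mm (along it), a slightly lighter grey than the rest of the floor. It goes straight down at a push of about 4 to 6 N and stays in when let go, raising the flap in proportion; the floor beside it is rigid
- flap: orange battery flap, 88 x 118 mm, 4 mm thick, flush with the tester's top when shut. Origin: middle of its hinge, on its far edge, 169 mm beyond the channel point along x and 90 mm to its +y side; the flap reaches 88 mm from there towards the channel (its -x). Shut, its z is up; with the catch fully in it stands 29 degrees open, near edge 43 mm above the top
- sample: dried snow-fungus head, pale yellow, 84 mm across, about 45 mm high, loose on the tester's top beyond the channel; origin under its centre
- weight: small brass check weight, 26 mm across, 30 mm high, loose on the near corner of the tester's top past the -y end of the channel; origin under its centre
- head_a: dried fungus head on the bench, 104 mm across, 50 mm high; origin under its centre
- head_b: dried fungus head on the bench, 100 mm across, 47 mm high; origin under its centre
- mug: blue mug on the bench, 76 mm across, 90 mm high; origin under its centre
- jar: glass jar on the bench, 70 mm across, 100 mm high; origin under its centre
- brush: hand brush lying on the bench; origin under its middle

How it is judged:
On the way:
1. the push plate is pressed in and the flap has popped up (value of joint catch above 0.0045 m and angle between flap's own z axis and vertical above 0.36 rad), for 0.1 s.
At the end, for the whole second after the job is handed in: the catch's plate is in by more than 4.5 mm, the flap stands open by more than 0.36 rad (21 degrees) and is at rest, and every loose thing is within 20 mm of where it started (all of step 1 and angular speed of flap below 0.05 rad/s and distance of each of sample, weight, head_a, mug, jar, head_b, brush from where it was at the start of the episode below 0.02 m); the robot touches nothing.
It fails at once if the robot touches the flap with more than 1 N (contact force between any of the fingers, the arm and flap above 1 N).
It fails at once if a loose thing is lifted, carried or shifted by more than 20 mm (distance of any of sample, weight, head_a, mug, jar, head_b, brush from where it was at the start of the episode above 0.02 m).
It also fails if it takes over 56 s, if anything falls off the work surface, if the arm or the gripper's body presses on something with over 40 N, if the wrist force passes 120 N, or if a joint passes its speed limit or range.

## Robot

A 7-joint arm with a two-finger parallel gripper is mounted at the origin on the work surface. World frame = base frame: x ahead of the robot, y to its left, z up, the work surface at z = 0. Lengths are in m, angles in rad, forces in N, time in s.
With the tool pointing down it reaches from about 0.4 to 0.875 m from the base axis. Payload 19.3 kg.
Tool frame: the origin (TCP) lies at the centre of the arm's flange, where the gripper is bolted on; the fingertips stand 173 mm ahead of it and the grasp point (between the pads) lies 155 mm ahead of it; z points along the fingers, y is the line along which they close (so a half turn about z gives the same grasp; the last joint's range is limited). The gripper opens to 85 mm and grips with 20 to 120 N. Pads are 22 mm wide; open, the fingers measure 114 mm over their backs; the gripper's body (76 mm by 85 mm) begins 54 mm behind the grasp point. The pads swing forward as they close: fully open they stand 13 mm farther back than shut.
Start: joints at [-1.292, 0.521, -0.036, 1.599, 0.021, 1.021, -0.113], TCP at [0.214, 0.587, 0.405] pointing down, gripper open.
Joint ranges: [-2.91, 2.91], [-0.3, 2.13], [-1.5, 1.42], [0.17, 2.43], [-1.26, 4.41], [0.16, 1.93], [-2.52, 2.52]. Speed limits (rad/s): [1.89, 1.89, 2.39, 2.39, 3.01, 3.01, 3.01].

## Interface

Orientations are given as [roll, pitch, yaw] about the fixed x, y, z axes, in that order (R = Rz(yaw) Ry(pitch) Rx(roll)).
In Python, from workcell import bot, imaging, job gives the robot as it stands.
- The arm moves only by the tool carry_out, never from a script. Its argument "targets" is a list of rows, each a list of 3 entries, a list of its own where there are three numbers: the shift along the tool's x, y, z in units of 0.25 m (1.0 is 0.25 m), then the turn, a rotation vector about the tool's x, y, z in units of 180 degrees (1.0 is 180 degrees), then the opening, from 0 (shut) to 1 (fully open). In form: [[[tx, ty, tz], [wx, wy, wz], jaw], ...]. A call has 1 to 8 rows; each row shifts and turns the commanded pose from where the row before left it, along the tool's axes as they then stand; what a row does not reach is not made up. A row lasts 1/8 s, in which the tool goes at most 62.5 mm and 10.7 degrees, less where a joint would pass 70% of its speed; a pose out of reach is approached as far as the arm can. A call with a number of a shift or a turn outside -1 to 1 is refused whole. A call with a gripper value outside its range is refused whole. The fingers move at their own pace and stop on an object; "force" is the grip in N (left out, the last holds). Time passes only in rows, so rows that do not move let the fingers close. It gives the time, the measured TCP pose, the force and the opening at its end, in the units of the state.
- bot.observe(): the state, without advancing time (a new reading comes with each control period).
- imaging.grab_frame(name): name is "side" or "top" or "wrist"; returns a dict with "pixels" (480x640x3 uint8, red, green, blue), "mtx" (3x3 intrinsics, pixels), "k1" (the pictures are not rectified: a ray, as slopes to the right and down, at radius r is drawn at 1 + k1 r^2 times it, then the intrinsics apply), "cam_to_world" (4x4, takes a point from camera to world coordinates); the wrist camera has in their place "mount" (4x4, takes a point from camera to tool coordinates, whose origin is the TCP and whose axes are the flange's). Camera axes: x right, y down, z forward; pixel columns grow to the right and rows downward; lengths in m; the calibration is good to about 2 mm. A picture is of the moment at which its call begins: read the wrist's pose just before it. There is no depth.
- job.job_done(): hands the job in, once; it reports no verdict.
The state is a dict: "clock": time; "qpos": joint angles; "qd": joint speeds; "joint_efforts": joint torques, N m; "position": TCP position; "tool_rot": TCP orientation; "force": force on the tool from outside, world axes, zero at the start; "moment": the same for the moment, N m; "grip_width": finger opening in m.
Only numpy, scipy, OpenCV 4.12 (cv2) and the standard library are available. Lean on these libraries where they do the work, as an engineer would, in place of code of your own. Each camera call takes 0.05 s, during which the arm holds its last target. There are 200 camera calls.

## Working session

There is one attempt and no reset: what is moved stays moved. The work goes in short steps, Python scripts to look and compute and a tool call to move; the robot and the scene stay as the last step left them, time stands still between calls to the robot, and variables do not carry over. Pictures are saved under pics/ and viewed, on a budget of 10 in all, crops included, one or two more only if the job needs it, and the job is handed in when it is done.

Besides the shell and the picture viewer there is one more tool, called as name([rows], argument=value, ...), one row to a line, values as JSON. carry_out: Moves the arm, as the interface text tells. Its arguments: {"type":"object","properties":{"targets":{"type":"array"},"force":{"type":"number"}},"required":["targets"]}

```bash
mkdir -p pics
cat > h.py <<'E'
import numpy as np,cv2
from workcell import bot,imaging,job
from scipy.spatial.transform import Rotation as R
def save(n,f): 
    d=imaging.grab_frame(n); cv2.imwrite(f,d["pixels"][:,:,::-1]); return d
def ray(d,u,v,z,T=None):
    K=d["mtx"];k=d["k1"]
    a=np.array([(u-K[0,2])/K[0,0],(v-K[1,2])/K[1,1]]);s=a.copy()
    for _ in range(20): s=a/(1+k*(s@s))
    T=np.array(d["cam_to_world"]) if T is None else T
    r=T[:3,:3]@np.array([*s,1]);o=T[:3,3]
    return o+r*(z-o[2])/r[2]
E
python3 - <<'E'
from h import *
import pickle
s=bot.observe();print(s)
for n in("top","side"):
    d=save(n,f"pics/{n}1.png");pickle.dump(d,open(n+".pkl","wb"))
    print(n,d["mtx"],d["k1"],d["cam_to_world"])
E
```

```text
{'clock': 0.0, 'qpos': array([-1.29217708,  0.52204914, -0.03630095,  1.60000192,  0.02120623,
        1.02108744, -0.11278043]), 'qd': array([ 1.63721679e-03, -5.37467593e-05,  1.18391278e-03, -6.91654073e-04,
        4.01432297e-04,  1.37354447e-03, -5.48527038e-04]), 'joint_efforts': array([ 1.30845503e-03, -9.27085948e+01,  1.98079102e+00, -3.69954371e+01,
        1.79476943e-02,  7.77966343e-03, -1.56522356e-05]), 'position': array([0.21360587, 0.58722102, 0.4041062 ]), 'tool_rot': array([-3.14043624e+00,  1.00851653e-04,  2.79276327e+00]), 'force': array([-0.31819866,  0.39733005, -0.16801455]), 'moment': array([ 0.01549663, -0.01659734, -0.02746233]), 'grip_width': 0.08518824158420699}
top [[556.36649091   0.         316.41121959]
 [  0.         556.36649091 244.28008116]
 [  0.           0.           1.        ]] -0.1753774138936566 [[ 0.00519778 -0.99758443  0.0692697   0.44651899]
 [-0.99997538 -0.00551178 -0.00434253 -0.01677456]
 [ 0.00471384 -0.06924543 -0.99758852  1.35389182]
 [ 0.          0.          0.          1.        ]]
side [[492.99931372   0.         316.57475381]
 [  0.         492.99931372 247.23149089]
 [  0.           0.           1.        ]] -0.05451272443378481 [[ 0.97137346 -0.15345806  0.18134008  0.32429088]
 [-0.2366161  -0.69289738  0.68110649 -0.76851454]
 [ 0.02112878 -0.70451675 -0.70937277  0.86792141]
 [ 0.          0.          0.          1.        ]]
```

View pics/top1.png

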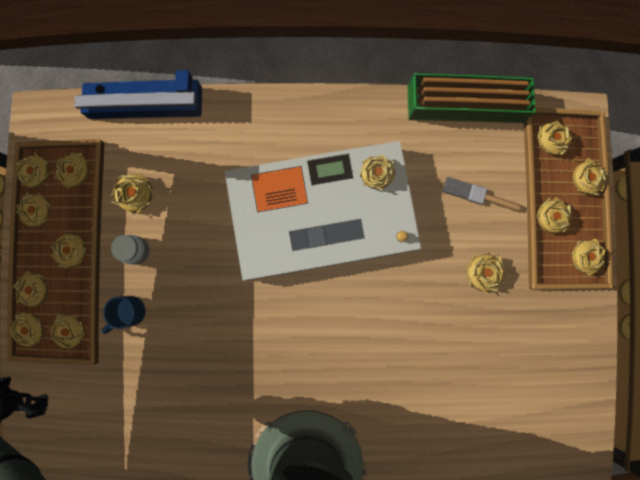

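View pics/side1.png

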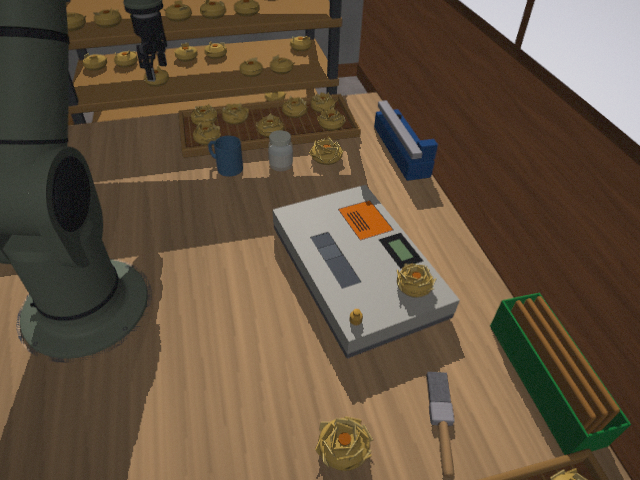

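Top view: the channel runs from (290,240) to (364,230), with a lighter patch near (317,236), probably the plate. The flap is at (279,189) and the weight at (402,236). I'll enlarge it.

Run:
```python
from h import *
a=cv2.imread("pics/top1.png")[205:265,280:380]
b=cv2.resize(a,None,fx=8,fy=8,interpolation=cv2.INTER_CUBIC)
cv2.imwrite("pics/c1.png",cv2.convertScaleAbs(b,alpha=1.5))
```

```text
(no output)
```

View pics/c1.png

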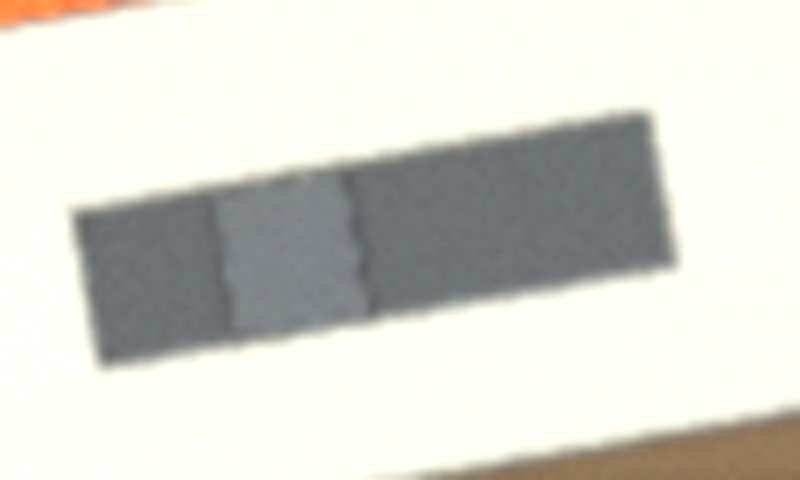

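```bash
cat > plan.py <<'E'
from h import *
import sys
def rel(p,yaw=None):  # shift to world TCP p (and yaw) in tool units
    s=bot.observe();M=R.from_euler('xyz',s["tool_rot"])
    print("t",s["clock"],"pos",s["position"].round(4),"rot",s["tool_rot"].round(4),"F",s["force"].round(2),"w",round(s["grip_width"],4))
    print("total shift units",(M.inv().apply(np.array(p)-s["position"])/.25).round(4))
    if yaw is not None: print("rotvec units",((M.inv()*R.from_euler('xyz',[np.pi,0,yaw])).as_rotvec()/np.pi).round(4))
E
python3 - <<'E'
from plan import *
import pickle
d=pickle.load(open("top.pkl","rb"))
f=lambda x,y,z:ray(d,280+(x+.5)/8-.5,205+(y+.5)/8-.5,z)
c=[f(*q,.07) for q in [(76,210),(650,110),(678,268),(102,366)]]
print(np.round(c,4)); print("ctr",np.mean(c,0))
L=c[0]-c[1];L2=c[3]-c[2];ax=L+L2
print(np.linalg.norm(L),np.linalg.norm(c[0]-c[3]));yaw=np.arctan2(ax[1],ax[0])-np.pi/2;print("tester yaw",yaw)
p=np.mean([f(*q,.068) for q in [(216,190),(345,170),(370,312),(235,340)]],0);print("plate",p)
for y in (yaw,yaw+np.pi,yaw+np.pi/2,yaw-np.pi/2): print(y);rel([p[0],p[1],.405],y)
E
```

```text
[[ 0.5666  0.0412  0.07  ]
 [ 0.5968 -0.1253  0.07  ]
 [ 0.5507 -0.1334  0.07  ]
 [ 0.5214  0.0333  0.07  ]]
ctr [ 0.55887182 -0.046049    0.07      ]
0.16918311061730248 0.04591341014135356
tester yaw 0.17676998634268615
plate [ 0.55464423 -0.02132158  0.068     ]
0.17676998634268615
t 0.1 pos [0.2136 0.5872 0.4042] rot [-3.1406e+00  1.0000e-04  2.7928e+00] F [-0.05  0.02 -0.14] w 0.0856
total shift units [-2.1140e+00 -1.8215e+00 -1.3000e-03]
rotvec units [-1.000e-04  4.000e-04  8.327e-01]
3.318362639932479
t 0.1 pos [0.2136 0.5872 0.4042] rot [-3.1406e+00  1.0000e-04  2.7928e+00] F [-0.05  0.02 -0.14] w 0.0856
total shift units [-2.1140e+00 -1.8215e+00 -1.3000e-03]
rotvec units [-3.000e-04 -1.000e-04 -1.673e-01]
1.7475663131375827
t 0.1 pos [0.2136 0.5872 0.4042] rot [-3.1406e+00  1.0000e-04  2.7928e+00] F [-0.05  0.02 -0.14] w 0.0856
total shift units [-2.1140e+00 -1.8215e+00 -1.3000e-03]
rotvec units [-3.000e-04  2.000e-04  3.327e-01]
-1.3940263404522104
t 0.1 pos [0.2136 0.5872 0.4042] rot [-3.1406e+00  1.0000e-04  2.7928e+00] F [-0.05  0.02 -0.14] w 0.0856
total shift units [-2.1140e+00 -1.8215e+00 -1.3000e-03]
rotvec units [-2.000e-04 -3.000e-04 -6.673e-01]
```

carry_out([
  [[-0.13, -0.11, 0], [0, 0, 0], 0],
  [[-0.13, -0.11, 0], [0, 0, 0], 0],
  [[-0.13, -0.11, 0], [0, 0, 0], 0],
  [[-0.13, -0.11, 0], [0, 0, 0], 0],
  [[-0.13, -0.11, 0], [0, 0, 0], 0],
  [[-0.13, -0.11, 0], [0, 0, 0], 0],
  [[-0.13, -0.11, 0], [0, 0, 0], 0],
  [[-0.13, -0.11, 0], [0, 0, 0], 0],
])

```text
clock: 1.1
position: [0.3832, 0.2904, 0.4046]
tool_rot: [-3.141, -0.0, 2.793]
force: [0.8, -0.3, 0.4]
grip_width: -0.0002
```

carry_out([
  [[-0.13, -0.11, 0], [0, 0, 0], 0],
  [[-0.13, -0.11, 0], [0, 0, 0], 0],
  [[-0.13, -0.11, 0], [0, 0, 0], 0],
  [[-0.13, -0.11, 0], [0, 0, 0], 0],
  [[0, 0, 0], [0, 0, -0.055], 0],
  [[0, 0, 0], [0, 0, -0.055], 0],
  [[0, 0, 0], [0, 0, -0.055], 0],
  [[0, 0, 0], [0, 0, 0], 0],
])

```text
clock: 2.1
position: [0.4673, 0.1437, 0.4046]
tool_rot: [3.142, -0.0, -2.973]
force: [0.5, -0.5, -0.7]
grip_width: -0.0002
```

```bash
python3 -c "
from plan import *
rel([.5546,-.0213,.3],3.318)"
```

```text
t 2.1 pos [0.4673 0.1437 0.4046] rot [ 3.1415e+00 -3.0000e-04 -2.9733e+00] F [ 0.5  -0.46 -0.7 ] w -0.0002
total shift units [-0.2337 -0.7092  0.4181]
rotvec units [ 0.     -0.0001 -0.0026]
```

Now horizontally over the plate, then down to TCP z 0.30 (tips at 0.127), and look.

carry_out([
  [[-0.06, -0.18, 0], [0, 0, 0], 0],
  [[-0.06, -0.18, 0], [0, 0, 0], 0],
  [[-0.06, -0.18, 0], [0, 0, 0], 0],
  [[-0.054, -0.169, 0], [0, 0, 0], 0],
  [[0, 0, 0.14], [0, 0, -0.0026], 0],
  [[0, 0, 0.14], [0, 0, 0], 0],
  [[0, 0, 0.138], [0, 0, 0], 0],
  [[0, 0, 0], [0, 0, 0], 0],
])

```text
clock: 3.1
position: [0.5543, -0.0208, 0.2984]
tool_rot: [3.141, -0.004, -2.967]
force: [-0.8, -0.1, 0.6]
grip_width: 0.0003
```

Run:
```python
from plan import *
rel([.5546,-.0213,.3],3.318)
s=bot.observe()
d=save("wrist","pics/w1.png")
T=np.eye(4);T[:3,:3]=R.from_euler('xyz',s["tool_rot"]).as_matrix();T[:3,3]=s["position"]
C=T@np.array(d["mount"])
import pickle;pickle.dump((d,C),open("w.pkl","wb"));print(d["mount"])
```

```text
t 3.1 pos [ 0.5543 -0.0208  0.2984] rot [ 3.1414 -0.0042 -2.9674] F [-0.82 -0.12  0.61] w 0.0003
total shift units [-0.001  -0.0021 -0.0064]
rotvec units [ 0.0001 -0.0013 -0.0007]
[[-4.49889480e-04 -9.47195309e-01 -3.20656893e-01  8.23922997e-02]
 [ 9.99999863e-01 -3.40444351e-04 -3.97378407e-04  8.63387956e-04]
 [ 2.67229135e-04 -3.20657028e-01  9.47195333e-01  3.03173482e-02]
 [ 0.00000000e+00  0.00000000e+00  0.00000000e+00  1.00000000e+00]]
```

View pics/w1.png

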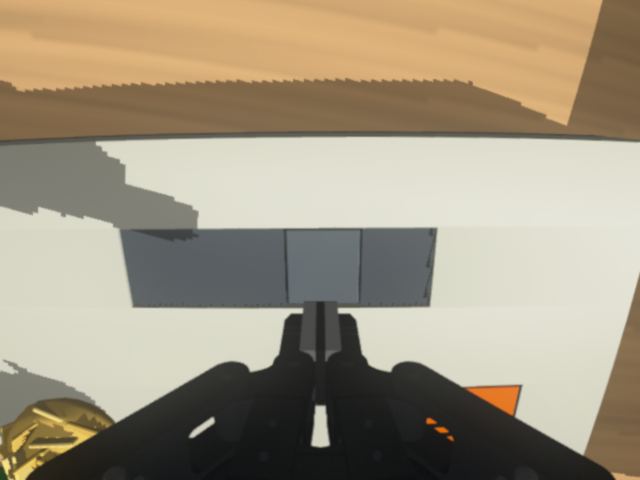

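The wrist view shows the plate at columns 286–361, rows 229–303, with the shut fingertips at about column 320. The gripper body stays on the channel side of the flap.

Run:
```python
from plan import *
import pickle
d,C=pickle.load(open("w.pkl","rb"))
q=[ray(d,*p,.068,C) for p in [(286,229),(361,229),(359,304),(288,304)]]
p=np.mean(q,0);print(np.round(q,4),p)
for p in (p,(p+[.5546,-.0213,.068])/2): rel([p[0],p[1],.25],3.318)
```

```text
[[ 0.5348 -0.0418  0.068 ]
 [ 0.5279 -0.0024  0.068 ]
 [ 0.5717  0.0056  0.068 ]
 [ 0.5787 -0.0342  0.068 ]] [ 0.5533149  -0.01819258  0.068     ]
t 3.15 pos [ 0.5548 -0.0209  0.3001] rot [-3.1415e+00 -1.7000e-03 -2.9667e+00] F [1.1  0.42 0.1 ] w 0.0003
total shift units [0.0038 0.0117 0.2003]
rotvec units [-0.     -0.0005 -0.0005]
t 3.15 pos [ 0.5548 -0.0209  0.3001] rot [-3.1415e+00 -1.7000e-03 -2.9667e+00] F [1.1  0.42 0.1 ] w 0.0003
total shift units [0.0023 0.0051 0.2003]
rotvec units [-0.     -0.0005 -0.0005]
```

carry_out([
  [[0.003, 0.008, 0.1], [0, 0, 0], 0],
  [[0, 0, 0.1], [0, 0, 0], 0],
  [[0, 0, 0], [0, 0, 0], 0],
  [[0, 0, 0.008], [0, 0, 0], 0],
  [[0, 0, 0.008], [0, 0, 0], 0],
  [[0, 0, 0.008], [0, 0, 0], 0],
  [[0, 0, 0.008], [0, 0, 0], 0],
  [[0, 0, 0], [0, 0, 0], 0],
])

```text
clock: 4.15
position: [0.5538, -0.0191, 0.2421]
tool_rot: [3.142, -0.0, -2.964]
force: [0.6, -0.7, 0.6]
grip_width: -0.0001
```

Tips are about 1 mm above the floor. I'll press in 1 mm steps.

carry_out([
  [[0, 0, 0.004], [0, 0, 0], 0],
  [[0, 0, 0.004], [0, 0, 0], 0],
  [[0, 0, 0.004], [0, 0, 0], 0],
  [[0, 0, 0], [0, 0, 0], 0],
])

```text
clock: 4.65
position: [0.5539, -0.0191, 0.2391]
tool_rot: [-3.142, 0.0, -2.964]
force: [-0.4, 0.1, 0.7]
grip_width: -0.0002
```

carry_out([
  [[0, 0, 0.004], [0, 0, 0], 0],
  [[0, 0, 0.004], [0, 0, 0], 0],
  [[0, 0, 0], [0, 0, 0], 0],
])

```text
clock: 5.03
position: [0.5538, -0.0191, 0.2371]
tool_rot: [-3.142, -0.0, -2.964]
force: [0.3, 0.1, -0.1]
grip_width: 0.0001
```

carry_out([
  [[0, 0, 0.004], [0, 0, 0], 0],
  [[0, 0, 0.004], [0, 0, 0], 0],
  [[0, 0, 0], [0, 0, 0], 0],
])

```text
clock: 5.4
position: [0.5538, -0.0191, 0.2354]
tool_rot: [-3.142, 0.0, -2.964]
force: [-3.5, -0.9, 10.1]
grip_width: 0.0003
```

10 N at z 0.2354, which is about where the full depth should be. I'll check the flap.

Run:
```python
from plan import *
d=save("side","pics/s2.png")
a=cv2.imread("pics/s2.png")[160:340,250:470];cv2.imwrite("pics/s2c.png",cv2.resize(a,None,fx=3,fy=3))
rel([.5538,-.0191,.235])
```

```text
t 5.45 pos [ 0.5538 -0.0191  0.2354] rot [-3.1416e+00  1.0000e-04 -2.9639e+00] F [-2.07  0.09  9.78] w 0.0004
total shift units [0.0001 0.     0.0017]
```

View pics/s2c.png

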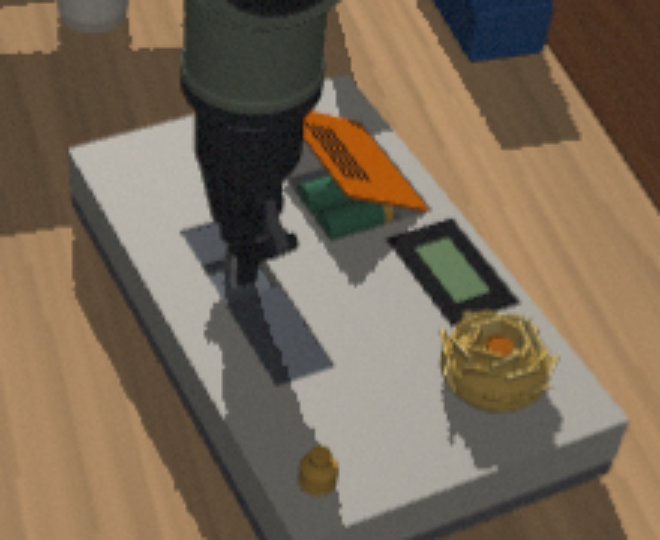

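The flap stands open at crop (370,165). The arm is over the near side, clear of it, and the sample and weight have not moved. I'll press once more to bottom out, then go straight up.

carry_out([
  [[0, 0, 0.003], [0, 0, 0], 0],
  [[0, 0, 0], [0, 0, 0], 0],
])

```text
clock: 5.7
position: [0.5539, -0.0191, 0.2353]
tool_rot: [3.142, 0.0, -2.964]
force: [-5.8, 0.4, 23.4]
grip_width: -0.0
```

carry_out([
  [[0, 0, -0.02], [0, 0, 0], 0],
  [[0, 0, -0.08], [0, 0, 0], 0],
  [[0, 0, -0.15], [0, 0, 0], 0],
  [[0, 0, -0.15], [0, 0, 0], 0],
  [[0.1, 0.05, -0.15], [0, 0, 0], 0],
  [[0.15, 0.1, -0.1], [0, 0, 0], 0],
  [[0.15, 0.15, 0], [0, 0, 0], 0],
  [[0, 0, 0], [0, 0, 0], 0],
])

```text
clock: 6.7
position: [0.44, 0.0386, 0.3974]
tool_rot: [3.141, 0.0, -2.961]
force: [-0.5, 0.3, 0.6]
grip_width: 0.0002
```

carry_out([
  [[0, 0.2, 0], [0, 0, 0], 0],
  [[0, 0.2, 0], [0, 0, 0], 0],
  [[0, 0.2, 0], [0, 0, 0], 0],
  [[0, 0, 0], [0, 0, 0], 0],
  [[0, 0, 0], [0, 0, 0], 0],
])

```text
clock: 7.32
position: [0.416, 0.1843, 0.3967]
tool_rot: [-3.141, -0.0, -2.964]
force: [0.2, -1.2, 0.5]
grip_width: -0.0001
```

Run:
```python
from plan import *
save("side","pics/s3.png");save("top","pics/t3.png")
rel([.5,0,.4])
a,b=[cv2.imread(f"pics/{x}.png") for x in("s3","t3")]
o=np.hstack([cv2.resize(a[120:480,250:490],(400,600)),cv2.resize(b[120:420,80:280+0],(400,600))])
d=cv2.absdiff(cv2.imread("pics/side1.png"),a).max(2)
cv2.imwrite("pics/f.png",a)
cv2.imwrite("pics/t3c.png",b)
```

```text
t 7.425 pos [0.4161 0.1837 0.3968] rot [-3.1412e+00 -2.0000e-04 -2.9656e+00] F [-0.73 -1.26  0.37] w -0.0002
total shift units [-0.2018 -0.7824 -0.0124]
```

View pics/s3.png

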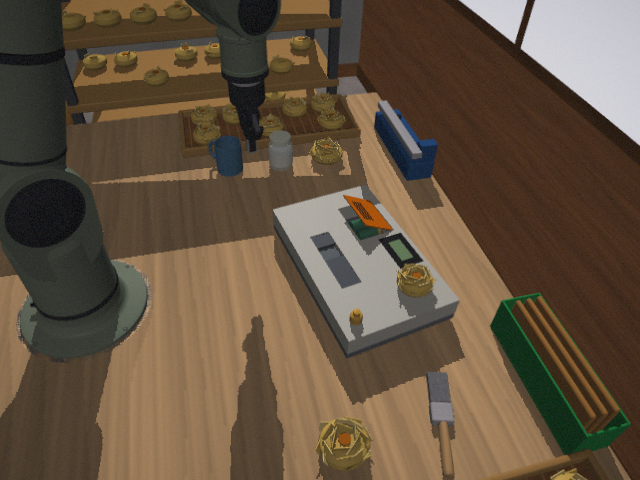

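View pics/t3.png

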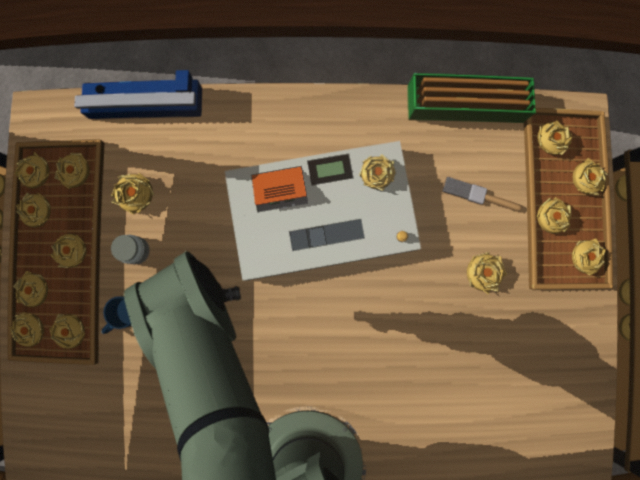

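The flap stands open (side view 368,213). Sample, weight, brush, heads, mug and jar are at the same pixels as at the start, and the arm is clear. I'm handing in.

```bash
python3 -c "
from h import *
print(job.job_done())"
```

```text
the job is handed in; nothing more can be done
None
```

The flap is open and the job is handed in; the interface gives no verdict.

- **Finding the plate:** I located the push plate in the top view as a lighter patch about 25 mm to the +y side of the channel's centre. A close wrist-camera look agreed to about 3 mm, so I did not feel along the whole channel.
- **Pressing:** I pressed with the shut fingertips in 1 mm steps. At 6 mm below the floor level the plate stopped moving, and the force rose to 23 N. The 4–6 N push never showed in the readings taken between steps (they were near zero), so the sign that it had worked was the flap popping up in the side view.
- **Last checks:** After I moved up and away, both the side and top views showed the flap standing open. The sample, weight, heads, mug, jar and brush were where they started by eye; in the top view the arm partly hid the mug, but the side view showed it unmoved. The tool force was about 1 N or less and the arm was clear, with 7.4 s on the clock.
- **Not measured:** I judged the flap's angle by eye from the pictures.

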